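Put the used gel cassette back and show the tabbed one to the camera

TASK

The used gel cassette on the sloping rest has been looked at: stand it on edge, fully down, in the free slot of the slotted rack and let go. Then draw the cassette with the narrow tab on top out of the rack and hold it up still in front of the inspection camera: upright, one broad face square to the lens, the middle of the cassette on the lens axis and 12 cm from the front of the lens. Finish while holding it there; leave the other cassette in its slot and everything else where it stands.

Things in the scene. Friction and masses are not known exactly. Their poses are not given: they have to be found in the camera images.
- used_cassette: White flat gel cassette, 9 mm thick (own x), 90 wide (own y), 100 tall (own z), 0.1 to 0.17 kg, top edge straight over the full width. Origin: middle of the lower edge face. Starts leaning in the rest, tilted 25 degrees from vertical, top away from the robot, its upper half free on both sides, to be pinched across its thickness, tool along it. Both faces and both sides alike.
- plain_cassette: Same as the used cassette (9 x 90 x 100 mm), standing upright in a slot of the rack; it stays there. Origin and axes as for the used cassette.
- tab_cassette: White gel cassette of the same outline, 9 mm thick (own x), 90 wide (own y), 100 tall (own z), 0.1 to 0.17 kg, but its uppermost 22 mm are narrowed to a tab 46 mm wide in the middle. Stands upright in a slot of the rack. Origin: middle of the lower edge face.
- tab_cassette_centre (a point): Middle of the tab cassette, 50 mm above its lower edge; axes as those of the cassette.
- rack: Fixed rack: grey board 205 (own x) x 110 (own y) x 8 mm with three aluminium channels along own y, at own x = -72, 0 and +72 mm. Slots 12 mm wide, open at the ends; floor 8 mm above the worktop, walls to 35 mm, then lips flared to 22 mm apart, to 45 mm. Origin: centre of the underside. Two slots hold a cassette, one is free; which is which varies.
- free_slot: The free slot of the rack, with a thin white paper strip on its floor: origin at the middle of the slot's floor, own x across the slot, own y along it, z up. A cassette stood in it has its lower edge middle here, within 20 mm along the slot.
- rest: Fixed sloping rest, base 100 x 110 x 6 mm; a tilted aluminium trough carries the used cassette by its lower edge (24 mm above the worktop, at own x = y = 0), with a back plate on its far side that reaches 50 mm up along the cassette. Own x points away from the robot, own y along the trough. Origin at worktop height.
- camera: Fixed inspection camera on a round-footed stand: post to 215 mm, grey head about 46 mm square, black lens tube that points along own -x, lens axis 180 mm above the worktop. Own z up. Origin at worktop height, 53 mm behind the front of the lens.
- lens (a point): Middle of the front of the lens, 180 mm above the worktop; axes as those of the camera (looks along own -x).
- view_point (a point): The point on the lens axis 120 mm in front of the lens (own -x), 180 mm above the worktop, where the middle of the shown cassette belongs.
- beaker: Small glass beaker, 62 mm across, 63 mm high, loose; a bystander. Origin: centre of the underside.
- brown_bottle: Small brown bottle with a white cap, 42 mm across, 76 mm high, loose; a bystander. Origin: centre of the underside.
- bench_timer: White bench timer, 62 x 62 x 20 mm, lying loose; a bystander. Origin: centre of the underside.
There are look-alikes about, which are no part of the job. What is shaped like the tab_cassette but green is not meant.

How it is judged:
By the outcome, as a careful person would: the job done as asked, in the order asked, and still so for the second after the job is handed in, while the arm keeps its last pose, push and grip.
It also fails if it takes over 59 s, if anything falls off the work surface, if the arm or the gripper's body presses on something with over 40 N, if the wrist force passes 120 N, or if a joint passes its speed limit or range.

ROBOT

A 6-joint arm with a two-finger parallel gripper is mounted at the origin on a cart in front of the work surface, level with it; the furniture and walls round the work are solid. World frame = base frame: x ahead of the robot, y to its left, z up, the work surface at z = 0. Lengths are in m, angles in degrees, forces in N, time in s.
With the tool pointing down it reaches from about 0.3 to 0.75 m from the base axis. Payload 8.5 kg.
Tool frame: the origin (TCP) lies midway between the tips of the shut fingers; the grasp point (between the pads) lies 19 mm behind it; z points along the fingers, y is the line along which they close (so a half turn about z gives the same grasp; the last joint's range is limited). The gripper opens to 85 mm and grips with 20 to 120 N. Pads are 22 mm wide; open, the fingers measure 114 mm over their backs; the gripper's body (76 mm by 85 mm) begins 54 mm behind the grasp point. The pads swing forward as they close: fully open they stand 13 mm farther back than shut.
Start: joints at [63.868, 21.807, 74.336, -0, 83.858, -12.336], TCP at [0.131, 0.534, 0.231] pointing down, gripper open.
Joint ranges: [-178.18, 178.18], [-50.72, 133.34], [12.68, 142.11], [-81.47, 261.47], [9.98, 163.14], [-165.26, 165.26]. Speed limits (degrees/s): [136.94, 136.94, 180, 180, 180, 180].

INTERFACE

Orientations are given as a 3x3 rotation matrix whose columns are the frame's x, y, z axes.
In Python, from rig import env, get_image, close_job gives the robot as it stands.
- The arm moves only by the tool step_arm, never from a script. Its argument "targets" is a list of rows, each a list of 2 entries, a list of its own where there are three numbers: the shift along the tool's x, y, z as a fraction of full scale, then the turn, a rotation vector about the tool's x, y, z as a fraction of full scale. In form: [[[x, y, z], [wx, wy, wz]], ...]. A call has 1 to 10 rows; each row is the pose to reach, as a shift and turn from the pose commanded when the call began, along the tool's axes at that moment; what a row does not reach only later rows make up. Full scale, the value 1, is 0.3 m for a shift and 45 degrees for a turn. A row lasts 1/12 s, in which the tool goes at most 41.7 mm and 7.16 degrees, less where a joint would pass 70% of its speed; a pose out of reach is approached as far as the arm can. A call with a number of a shift or a turn outside -1 to 1 is refused whole. A call with a gripper value outside its range is refused whole. "jaw" is the finger opening in mm, from 0 to 85.4, set as the call begins (left out, the last holds). The fingers move at their own pace and stop on an object; "grip_force" is the grip in N (left out, the last holds). Time passes only in rows, so rows that repeat a pose let the fingers close. It gives the time, the measured TCP pose, the force, the opening and the grip force at its end, in the units of the state.
- env.observe(): the state, without advancing time (a new reading comes with each control period).
- get_image(name): name is "scene" or "top" or "wrist"; returns a dict with "img" (400x640x3 uint8, red, green, blue), "z_map" (400x640 float32, m along the optical axis (not along the pixel's ray), 0 where there is no reading), "intrinsics" (3x3 intrinsics, pixels), "rvec" (rotation vector, rad) and "tvec" (3), from world to camera coordinates, as OpenCV has them. Camera axes: x right, y down, z forward; pixel columns grow to the right and rows downward; lengths in m; the calibration is good to about 2 mm. A picture is of the moment at which its call begins.
- close_job(): hands the job in; it is judged then, once.
The state is a dict: "time_s": time; "q": joint angles; "qvel": joint speeds; "joint_efforts": joint torques, N m; "position": TCP position; "tool_rot": TCP orientation; "ft_force": force on the tool from outside, world axes, zero at the start; "wrist_torque": the same for the moment, N m; "grip_width": finger opening in m; "gripper_force": force on a finger pad.
Only numpy, scipy, OpenCV 4.12 (cv2) and the standard library are available. Lean on these libraries where they do the work, as an engineer would, in place of code of your own. Each camera call takes 0.05 s, during which the arm holds its last target. There are 200 camera calls.

## Working session

There is one attempt and no reset: what is moved stays moved. The work goes in short steps, Python scripts to look and compute and a tool call to move; the robot and the scene stay as the last step left them, time stands still between calls to the robot, and variables do not carry over. Pictures are saved under pics/ and viewed, at most 10 in all, crops included, and the job is handed in when it is done.

Besides the shell and the picture viewer there is one more tool, called after "Call:" as name(argument=value, ...), one argument or row to a line, values as JSON. step_arm: Moves the arm, as the interface text tells. Its arguments: {"type":"object","properties":{"targets":{"type":"array","items":{"type":"array"}},"jaw":{"type":"number"},"grip_force":{"type":"number"}},"required":["targets"]}

```bash
mkdir -p pics; ls; cat > h.py <<'E'
import numpy as np, cv2
from rig import env,get_image,close_job
def cam(n):
    d=get_image(n); d['R']=cv2.Rodrigues(np.array(d['rvec'],float))[0]; d['t']=np.array(d['tvec'],float).reshape(3); return d
def cloud(d):
    K=np.array(d['intrinsics']); z=d['z_map']; v,u=np.mgrid[:400,:640]
    P=np.stack([(u-K[0,2])/K[0,0]*z,(v-K[1,2])/K[1,1]*z,z],-1)
    W=(P-d['t'])@d['R']; W[z<=0]=np.nan; return W
def save(d,f): cv2.imwrite(f,d['img'][:,:,::-1])
E
python3 - <<'E'
from h import *
a=cam('scene');b=cam('top')
np.savez('s.npz',**a);np.savez('t.npz',**b)
save(a,'pics/scene.png');save(b,'pics/top.png')
s=env.observe();print(s)
E
```

```text
pics
{'time_s': 0.1, 'q': array([ 6.38672942e+01,  2.18365249e+01,  7.43777523e+01, -3.04689752e-04,
        8.38576976e+01, -1.23347578e+01]), 'qvel': array([-0.0081676 , -0.08218624, -0.05833789, -0.13634522,  0.04349436,
       -0.01154909]), 'joint_efforts': array([ 3.83107850e-03, -4.49220800e+01, -2.31659567e+01, -1.44706000e-04,
        3.67528643e-03,  1.00269116e-06]), 'position': array([0.13105504, 0.53389903, 0.23079484]), 'tool_rot': array([[-9.71142886e-01,  2.38497784e-01, -5.48547328e-04],
       [ 2.38498270e-01,  9.71142265e-01, -1.13011276e-03],
       [ 2.63188105e-04, -1.22832856e-03, -9.99999211e-01]]), 'ft_force': array([ 0.08889468,  0.03326503, -0.11926947]), 'wrist_torque': array([-0.04853221, -0.070079  ,  0.03091342]), 'gripper_force': 0.0, 'grip_width': 0.08532896996654919}
```

View pics/scene.png

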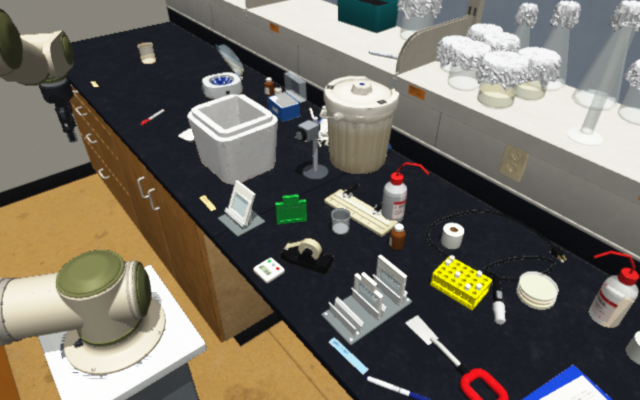

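View pics/top.png

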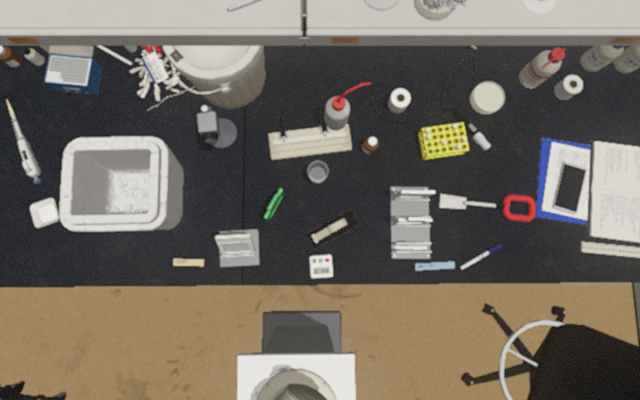

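The scene view shows the leaning used cassette (240,205), the inspection camera (312,140), and the rack (368,300) with cassettes at its far and middle slots. There is a green look-alike at (291,208). Next I'll check the rack in an enlarged crop and measure.

```bash
python3 - <<'E'
from h import *
a=dict(np.load('s.npz'));b=dict(np.load('t.npz'))
c1=cv2.resize(a['img'][240:345,315:420],(630,630)[::1],interpolation=cv2.INTER_CUBIC)[:600]
c1=cv2.resize(a['img'][245:345,310:425],None,fx=5,fy=5,interpolation=cv2.INTER_CUBIC)
cv2.imwrite('pics/c1.png',c1[:,:,::-1])
i1=cv2.resize(b['img'][180:265,385:440],None,fx=7,fy=7,interpolation=cv2.INTER_CUBIC)
i2=cv2.resize(b['img'][95:270,190:265],None,fx=3.4,fy=3.4,interpolation=cv2.INTER_CUBIC)
c=np.zeros((600,800,3),np.uint8);c[:min(600,i1.shape[0]),:385]=i1[:600];c[:i2.shape[0],400:400+i2.shape[1]]=i2
cv2.imwrite('pics/c2.png',c[:,:,::-1])
W=cloud(b)
for n,(u,v) in dict(rackTL=(391,187),rackTR=(432,187),rackBL=(391,258),rackBR=(432,258),cam=(207,122),rest=(238,248),beak=(317,171),bottle=(371,145),timer=(320,266),lens=(207,140),tape=(332,228)).items(): print(n,W[v,u].round(3))
E
```

```text
rackTL [ 0.608 -0.273  0.008]
rackTR [ 0.61  -0.394 -0.002]
rackBL [ 0.407 -0.268  0.001]
rackBR [ 0.407 -0.384  0.001]
cam [0.74  0.21  0.202]
rest [0.436 0.153 0.057]
beak [ 0.657 -0.062  0.004]
bottle [ 0.714 -0.209  0.075]
timer [ 0.387 -0.068  0.019]
lens [0.697 0.212 0.192]
tape [ 0.487 -0.099  0.078]
```

View pics/c1.png

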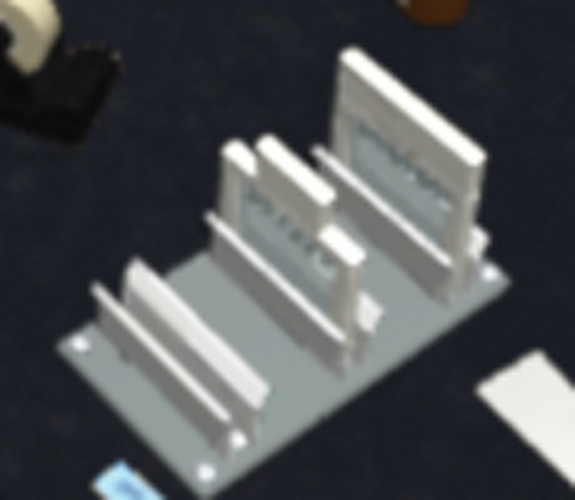

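View pics/c2.png

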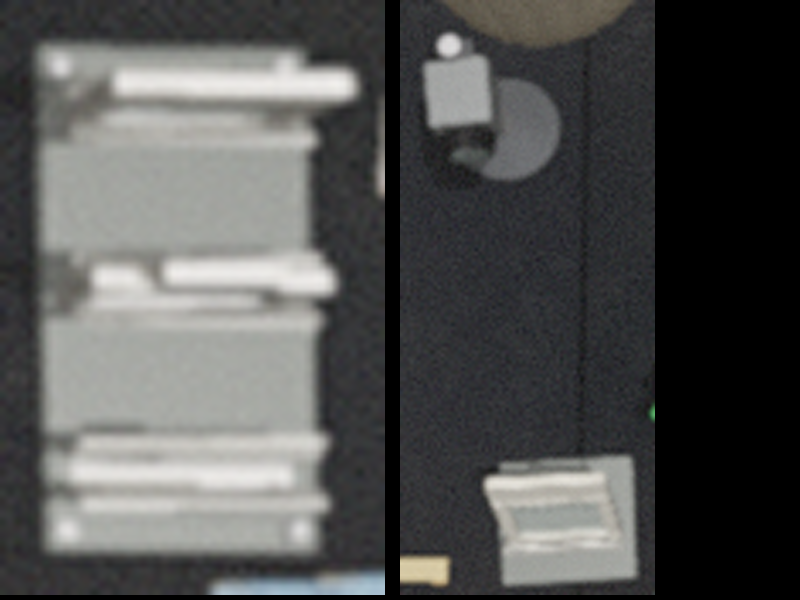

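Tab cassette: white, middle slot, crop c1 (290,230) = scene (368,291). It has the notched corners beside the narrow tab. The green tabbed item at scene (291,208) is the look-alike. The full-width cassette in the far slot (scene 392,270) is plain, and the near slot (scene 345,318), which shows the paper strip, is free. Next I'll measure poses.

```bash
python3 - <<'E'
from h import *
for n in 'st':
    d=dict(np.load(n+'.npz'));W=cloud(d).reshape(-1,3)
    C=d['img'].reshape(-1,3).astype(int)
    def box(x0,x1,y0,y1,z0,z1):
        m=(W[:,0]>x0)&(W[:,0]<x1)&(W[:,1]>y0)&(W[:,1]<y1)&(W[:,2]>z0)&(W[:,2]<z1);return W[m]
    def rect(l,p):
        if len(p)<8: print(n,l,len(p));return
        r=cv2.minAreaRect(p[:,:2].astype(np.float32)*1000)
        q=p[:,:2]-p[:,:2].mean(0);e=np.linalg.svd(q,full_matrices=False)[2][0]
        print(n,l,len(p),'rect',np.round(r[0],0),np.round(r[1],0),'ang',round(r[2],1),'pca',round(np.degrees(np.arctan2(e[1],e[0]))%180,1),'mean',p.mean(0).round(4),'zmax',p[:,2].max().round(4))
    rect('plain',box(.55,.62,-.45,-.2,.06,.13))
    rect('tab',box(.46,.55,-.45,-.2,.06,.13))
    rect('tabtop',box(.46,.55,-.45,-.2,.09,.13))
    rect('walls_free',box(.40,.46,-.45,-.2,.025,.05))
    rect('board',box(.38,.64,-.45,-.2,.004,.012))
    rect('restbase',box(.36,.52,.05,.25,.003,.009))
    rect('usedtop',box(.40,.55,.05,.25,.10,.14))
    rect('usedhi',box(.40,.55,.05,.25,.075,.14))
    rect('camhead',box(.60,.85,.12,.27,.15,.21))
    rect('lens',box(.60,.73,.12,.27,.15,.21))
    rect('beaker',box(.60,.72,-.12,.0,.02,.07))
    rect('green',box(.5,.62,-0,.12,.02,.12))
    rect('timer',box(.33,.45,-.12,.0,.01,.03))
    p=box(.40,.55,.05,.25,.05,.14)
    if len(p)>20:
        c=p.mean(0);print('usedplane',c.round(4),np.linalg.svd(p-c,full_matrices=False)[2][2].round(3))
E
```

```text
s plain 491 rect [ 581. -325.] [93. 13.] ang 88.9 pca 89.4 mean [ 0.5779 -0.3275  0.0892] zmax 0.1119
s tab 385 rect [ 509. -320.] [91. 13.] ang 88.9 pca 89.7 mean [ 0.5064 -0.3229  0.0855] zmax 0.1112
s tabtop 135 rect [ 509. -319.] [12. 47.] ang 0.3 pca 90.5 mean [ 0.5065 -0.3217  0.1022] zmax 0.1112
s walls_free 363 rect [ 437. -322.] [97. 30.] ang 89.2 pca 89.3 mean [ 0.4394 -0.3241  0.0369] zmax 0.0479
s board 1485 rect [ 509. -328.] [243. 257.] ang 89.6 pca 163.3 mean [ 0.4862 -0.3401  0.0074] zmax 0.0119
s restbase 448 rect [441. 150.] [152. 205.] ang 4.0 pca 134.6 mean [0.4298 0.1399 0.0055] zmax 0.009
s usedtop 166 rect [485. 118.] [ 50. 173.] ang 30.9 pca 105.1 mean [0.4637 0.1514 0.1087] zmax 0.1188
s usedhi 403 rect [478. 117.] [ 67. 181.] ang 32.2 pca 124.7 mean [0.4695 0.1394 0.096 ] zmax 0.1188
s camhead 711 rect [773. 197.] [151. 135.] ang 1.0 pca 167.6 mean [0.7787 0.1911 0.1841] zmax 0.2093
s lens 199 rect [714. 205.] [32. 46.] ang 0.1 pca 117.2 mean [0.7127 0.2003 0.1865] zmax 0.2057
s beaker 383 rect [646. -64.] [60. 56.] ang 21.9 pca 47.8 mean [ 0.6461 -0.0633  0
[... 939 characters left out ...]
 pca 116.1 mean [0.4657 0.1508 0.1112] zmax 0.1239
t usedhi 431 rect [480. 117.] [ 63. 179.] ang 31.6 pca 123.3 mean [0.467  0.1433 0.1004] zmax 0.1239
t camhead 873 rect [772. 197.] [153. 141.] ang 0.6 pca 171.4 mean [0.7616 0.2033 0.1927] zmax 0.2099
t lens 301 rect [713. 207.] [34. 45.] ang 1.3 pca 94.8 mean [0.713  0.2051 0.1956] zmax 0.2087
t beaker 197 rect [666. -51.] [100. 104.] ang 85.5 pca 5.4 mean [ 0.651  -0.0637  0.0518] zmax 0.0693
t green 197 rect [554.  57.] [10. 90.] ang 61.1 pca 151.3 mean [0.552  0.0563 0.0748] zmax 0.1059
t timer 528 rect [402. -71.] [61. 96.] ang 89.9 pca 6.7 mean [ 0.3887 -0.0707  0.018 ] zmax 0.03
usedplane [0.4602 0.1451 0.0893] [-0.715 -0.474  0.514]
```

```bash
cat >> h.py <<'E'
from scipy.spatial.transform import Rotation as Ro
def Rdown(a):  # tool down, tool y at world angle a deg
    a=np.radians(a);y=np.array([np.cos(a),np.sin(a),0]);z=np.array([0,0,-1.]);return np.c_[np.cross(y,z),y,z]
def go(p,R,p0=None,R0=None):
    s=env.observe();p0=s['position'] if p0 is None else p0;R0=s['tool_rot'] if R0 is None else R0
    sh=R0.T@(np.array(p)-p0);w=Ro.from_matrix(R0.T@R).as_rotvec(degrees=True)
    print('shift',(sh/.3).round(4),'turn',(w/45).round(4),'rows>=',round(max(np.linalg.norm(sh)/.0417,np.linalg.norm(w)/7.16),1))
E
python3 - <<'E'
from h import *
d=cam('wrist');s=env.observe();R=s['tool_rot']
cp=-d['R'].T@d['t'];print('cam in tool',R.T@(cp-s['position']),'\n',R.T@d['R'].T,d['intrinsics'])
go([.39,.15,.27],Rdown(0))
for n in 'st':
    d=dict(np.load(n+'.npz'));W=cloud(d).reshape(-1,3)
    m=(W[:,0]>.4)&(W[:,0]<.52)&(W[:,1]>.1)&(W[:,1]<.22)&(W[:,2]>.085)&(W[:,2]<.14);p=W[m]
    c=p.mean(0);print(len(p),c,np.linalg.svd(p-c,full_matrices=False)[2][2])
E
```

```text
cam in tool [ 0.06616021 -0.00158656 -0.1430373 ] 
 [[-7.67767713e-05 -9.65503144e-01 -2.60391385e-01]
 [ 9.99999996e-01 -6.42958960e-05 -5.64491843e-05]
 [ 3.77597675e-05 -2.60391389e-01  9.65503145e-01]] [[333.81948823   0.         319.67130933]
 [  0.         333.81948823 195.72896042]
 [  0.           0.           1.        ]]
shift [-1.1433 -1.0372 -0.1296] turn [-1.4000e-03  7.0000e-04  1.6935e+00] rows>= 11.1
261 [0.45861097 0.1534854  0.10276242] [ 0.87720351  0.05134747 -0.4773651 ]
306 [0.45791953 0.15559154 0.10689495] [ 0.85451287  0.0510498  -0.51691553]
```

Call:
step_arm(
  targets=[
    [[-0.6,-0.54,-0.1],[0,0,0.85]],
    [[-0.6,-0.54,-0.1],[0,0,0.85]],
    [[-0.6,-0.54,-0.1],[0,0,0.85]],
    [[-0.6,-0.54,-0.1],[0,0,0.85]],
    [[-0.6,-0.54,-0.1],[0,0,0.85]],
    [[-0.6,-0.54,-0.1],[0,0,0.85]],
    [[-0.6,-0.54,-0.1],[0,0,0.85]],
  ],
  jaw=40,
)

```text
time_s: 0.73
position: [0.2702, 0.3303, 0.2621]
tool_rot: [[-0.609, 0.793, 0.002], [0.793, 0.609, -0.001], [-0.002, 0.001, -1.0]]
ft_force: [-0.8, 0.1, 1.0]
grip_width: 0.0396
gripper_force: 0.0
```

```bash
python3 - <<'E'
from h import *
go([.40,.13,.28],Rdown(3))
E
```

```text
shift [-0.7932 -0.0629 -0.0587] turn [0.0021 0.0015 0.7664] rows>= 5.7
```

Call:
step_arm(
  targets=[
    [[-0.79,-0.06,-0.06],[0,0,0.77]],
    [[-0.79,-0.06,-0.06],[0,0,0.77]],
    [[-0.79,-0.06,-0.06],[0,0,0.77]],
    [[-0.79,-0.06,-0.06],[0,0,0.77]],
    [[-0.79,-0.06,-0.06],[0,0,0.77]],
    [[-0.79,-0.06,-0.06],[0,0,0.77]],
    [[-0.79,-0.06,-0.06],[0,0,0.77]],
    [[-0.79,-0.06,-0.06],[0,0,0.77]],
    [[-0.79,-0.06,-0.06],[0,0,0.77]],
  ],
)

```text
time_s: 1.48
position: [0.3985, 0.1364, 0.2791]
tool_rot: [[-0.058, 0.998, -0.001], [0.998, 0.058, 0.0], [0.0, -0.001, -1.0]]
ft_force: [0.5, 0.4, -0.3]
grip_width: 0.0399
gripper_force: 0.0
```

```bash
python3 - <<'E'
from h import *
s=env.observe();print(s['position'],s['tool_rot'],s['time_s'],abs(s['qvel']).max())
d=cam('wrist');np.savez('w1.npz',**d);save(d,'pics/w1.png')
W=cloud(d).reshape(-1,3)
m=(W[:,0]>.4)&(W[:,0]<.54)&(W[:,1]>.08)&(W[:,1]<.22)&(W[:,2]>.08)&(W[:,2]<.14);p=W[m]
c=p.mean(0);print(len(p),c,np.linalg.svd(p-c,full_matrices=False)[2][2],p.min(0),p.max(0))
E
```

```text
[0.39845314 0.1364318  0.27905604] [[-5.81108213e-02  9.98309766e-01 -8.62278791e-04]
 [ 9.98310090e-01  5.81110650e-02  2.60240682e-04]
 [ 3.09908753e-04 -8.45698818e-04 -9.99999594e-01]] 1.4833 1.3751424447691154
2764 [0.45655417 0.15920398 0.10418613] [-0.87420916 -0.04385574  0.4835649 ] [0.44123697 0.11225713 0.08003129] [0.47067489 0.20240386 0.118226  ]
```

View pics/w1.png

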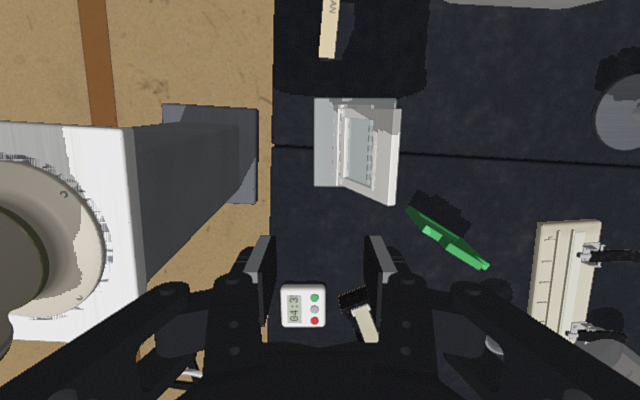

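The wrist view shows the used cassette's near face at (358,150) and its top edge at (388,157). The rest base corners are at (314,98) and (314,186).

```bash
python3 - <<'E'
from h import *
d=dict(np.load('w1.npz'));W=cloud(d)
for (u,v) in [(314,98),(314,186),(316,142),(375,110),(370,190),(398,110),(395,204),(340,110),(340,183)]:
    print((u,v),np.nanmedian(W[v-1:v+2,u-1:u+2].reshape(-1,3),0).round(4))
W=W.reshape(-1,3)
m=(W[:,0]>.4)&(W[:,0]<.54)&(W[:,1]>.08)&(W[:,1]<.22)&(W[:,2]>.07)&(W[:,2]<.14);p=W[m]
best=None;rng=np.random.default_rng(0)
for tilt in np.arange(21,30,.5):
  for yaw in np.arange(-4,8,.5):
    t,y=np.radians([tilt,yaw]);n=np.array([np.cos(t)*np.cos(y),np.cos(t)*np.sin(y),-np.sin(t)])
    h=p@n;b=np.arange(h.min(),h.max(),.001);H=np.histogram(h,b)[0];S=H[:-1]+H[1:]
    if best is None or S.max()>best[0]: best=(S.max(),tilt,yaw,b[S.argmax()+1])
print(best,len(p))
t,y=np.radians([25,best[2]]);
n=np.array([np.cos(t)*np.cos(y),np.cos(t)*np.sin(y),-np.sin(t)]);up=np.array([np.sin(t)*np.cos(y),np.sin(t)*np.sin(y),np.cos(t)]);l=np.cross(up,n)
A=np.c_[n,l,up];q=p@A;print(np.percentile(q,[0.5,2,10,30,50,70,90,98,99.5],axis=0).round(4))
print('height hist',np.histogram(q[:,0],np.arange(q[:,0].min(),q[:,0].max(),.001))[0])
E
```

```text
(314, 98) [0.3862 0.2092 0.005 ]
(314, 186) [0.392  0.1    0.0007]
(316, 142) [0.3915 0.1572 0.0066]
(375, 110) [0.447  0.1998 0.0907]
(370, 190) [0.45   0.1205 0.0903]
(398, 110) [0.4638 0.2011 0.1141]
(395, 204) [0.4999 0.0815 0.0013]
(340, 110) [0.4172 0.1973 0.0288]
(340, 183) [0.4233 0.1127 0.0308]
(np.int64(1982), np.float64(25.5), np.float64(3.0), np.float64(0.37280548004974523)) 3275
[[0.3745 0.0884 0.2537]
 [0.3747 0.0903 0.255 ]
 [0.3751 0.0979 0.2609]
 [0.3755 0.1168 0.2771]
 [0.3759 0.1356 0.2887]
 [0.3776 0.1537 0.2996]
 [0.38   0.1705 0.3041]
 [0.3832 0.1766 0.3048]
 [0.3847 0.178  0.3052]]
height hist [ 564 1397  230  491  193   97   81   77   90   31    8    0    0    0
    0    0    0    0    0    0    0    0    0    0    0    0    0    0
    0    0    0    0    0    0    0    0    0    0    0    0    0    0
    0    0    0    0    0    0    0    0    0    0    0    0    0    0
    0    0    0    0    0    0    0    2    4    5    3    1    0]
```

```bash
python3 - <<'E'
from h import *
t,y=np.radians([25,3]);
n=np.array([np.cos(t)*np.cos(y),np.cos(t)*np.sin(y),-np.sin(t)]);up=np.array([np.sin(t)*np.cos(y),np.sin(t)*np.sin(y),np.cos(t)]);l=np.cross(up,n)
A=np.c_[n,l,up];R=np.c_[l,n,-up]
for h in (.355,.266):
    p=A@[.380,.1332,h];print(p);go(p,R)
E
```

```text
[0.4867777  0.15889373 0.16114432]
shift [0.0561 0.2991 0.3932] turn [0.5548 0.0016 0.0085] rows>= 3.6
[0.44921622 0.15692522 0.08048293]
shift [0.0568 0.1739 0.6622] turn [0.5548 0.0016 0.0085] rows>= 4.9
```

Call:
step_arm(
  targets=[
    [[0.056,0.299,0.2],[0.555,0.002,0.009]],
    [[0.056,0.299,0.2],[0.555,0.002,0.009]],
    [[0.056,0.299,0.2],[0.555,0.002,0.009]],
    [[0.056,0.299,0.393],[0.555,0.002,0.009]],
    [[0.056,0.299,0.393],[0.555,0.002,0.009]],
    [[0.056,0.299,0.393],[0.555,0.002,0.009]],
    [[0.056,0.299,0.393],[0.555,0.002,0.009]],
    [[0.056,0.299,0.393],[0.555,0.002,0.009]],
  ],
)

```text
time_s: 2.2
position: [0.4875, 0.1587, 0.1633]
tool_rot: [[-0.052, 0.907, -0.419], [0.999, 0.047, -0.022], [0.0, -0.419, -0.908]]
ft_force: [0.4, 0.1, 0.5]
grip_width: 0.04
gripper_force: 0.0
```

```bash
python3 - <<'E'
from h import *
t,y=np.radians([25,3]);
n=np.array([np.cos(t)*np.cos(y),np.cos(t)*np.sin(y),-np.sin(t)]);up=np.array([np.sin(t)*np.cos(y),np.sin(t)*np.sin(y),np.cos(t)]);l=np.cross(up,n)
A=np.c_[n,l,up];R=np.c_[l,n,-up]
s=env.observe();print(A.T@s['position'],abs(s['qvel']).max())
go(A@[.380,.1332,.266],R)
E
```

```text
[0.37971771 0.13296499 0.35728331] 1.0069373288548547
shift [ 7.000e-04 -2.000e-04  3.043e-01] turn [ 0.0048 -0.0003 -0.0005] rows>= 2.2
```

Call:
step_arm(
  targets=[
    [[0,0,0.1],[0.004,0,0]],
    [[0,0,0.18],[0.004,0,0]],
    [[0,0,0.25],[0.004,0,0]],
    [[0,0,0.3],[0.004,0,0]],
    [[0,0,0.304],[0.004,0,0]],
    [[0,0,0.304],[0.004,0,0]],
    [[0,0,0.304],[0.004,0,0]],
  ],
)

```text
time_s: 2.78
position: [0.4502, 0.1562, 0.0806]
tool_rot: [[-0.051, 0.906, -0.421], [0.999, 0.046, -0.021], [0.0, -0.421, -0.907]]
ft_force: [-0.2, -0.7, 0.7]
grip_width: 0.04
gripper_force: 0.0
```

Call:
step_arm(
  targets=[
    [[0,0,0],[0,0,0]],
    [[0,0,0],[0,0,0]],
    [[0,0,0],[0,0,0]],
    [[0,0,0],[0,0,0]],
    [[0,0,0],[0,0,0]],
    [[0,0,0],[0,0,0]],
  ],
  jaw=4,
  grip_force=40,
)

```text
time_s: 3.28
position: [0.4498, 0.156, 0.0794]
tool_rot: [[-0.05, 0.905, -0.423], [0.999, 0.046, -0.021], [0.0, -0.423, -0.906]]
ft_force: [2.6, 0.0, 6.1]
grip_width: 0.0086
gripper_force: 40.0
```

Gripped. I'll withdraw along the tool axis.

Call:
step_arm(
  targets=[
    [[0,0,-0.05],[0,0,0]],
    [[0,0,-0.1],[0,0,0]],
    [[0,0,-0.2],[0,0,0]],
    [[0,0,-0.3],[0,0,0]],
    [[0,0,-0.4],[0,0,0]],
    [[0,0,-0.5],[0,0,0]],
    [[0,0,-0.5],[0,0,0]],
    [[0,0,-0.5],[0,0,0]],
  ],
)

```text
time_s: 3.95
position: [0.5131, 0.1591, 0.2149]
tool_rot: [[-0.05, 0.905, -0.423], [0.999, 0.046, -0.021], [0.0, -0.423, -0.906]]
ft_force: [-0.7, 0.1, -2.3]
grip_width: 0.0084
gripper_force: 39.3
```

```bash
python3 - <<'E'
from h import *
s=env.observe();print(s['position'],s['tool_rot'][:,2],s['ft_force'],abs(s['qvel']).max())
go([.50,-.10,.24],Rdown(-1))
E
```

```text
[0.51314541 0.15912354 0.21486847] [-0.42284186 -0.02127067 -0.90595382] [-0.70497433  0.06100798 -2.25734951] 4.2716296467338175
shift [-0.8604 -0.1145 -0.039 ] turn [-0.5564  0.0188  0.085 ] rows>= 6.3
```

Call:
step_arm(
  targets=[
    [[-0.86,-0.115,-0.04],[-0.556,0.019,0.085]],
    [[-0.86,-0.115,-0.04],[-0.556,0.019,0.085]],
    [[-0.86,-0.115,-0.04],[-0.556,0.019,0.085]],
    [[-0.86,-0.115,-0.04],[-0.556,0.019,0.085]],
    [[-0.86,-0.115,-0.04],[-0.556,0.019,0.085]],
    [[-0.86,-0.115,-0.04],[-0.556,0.019,0.085]],
    [[-0.86,-0.115,-0.04],[-0.556,0.019,0.085]],
    [[-0.86,-0.115,-0.04],[-0.556,0.019,0.085]],
    [[-0.86,-0.115,-0.04],[-0.556,0.019,0.085]],
  ],
)

```text
time_s: 4.7
position: [0.4988, -0.0995, 0.2388]
tool_rot: [[0.019, 1.0, -0.005], [1.0, -0.019, 0.002], [0.002, -0.005, -1.0]]
ft_force: [-0.3, 0.9, -1.2]
grip_width: 0.0088
gripper_force: 39.7
```

```bash
python3 - <<'E'
from h import *
s=env.observe();print(s['position'],s['tool_rot'],s['ft_force'],abs(s['qvel']).max())
d=cam('wrist');np.savez('w2.npz',**d);save(d,'pics/w2.png')
E
```

```text
[ 0.49883455 -0.09951126  0.23876211] [[ 0.01856296  0.99981632 -0.00476859]
 [ 0.99982648 -0.0185553   0.00164522]
 [ 0.00155643 -0.0047983  -0.99998728]] [-0.30417053  0.86057557 -1.21477319] 2.287123595437873
```

View pics/w2.png

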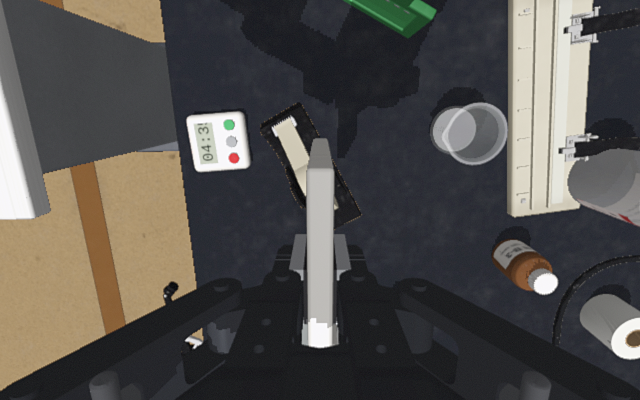

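The rack is behind the gripper here; the held cassette spans (318,140)–(318,345). I'll move past the rack so the camera sits over it.

Call:
step_arm(
  targets=[
    [[-0.96,-0.11,0],[0,0,0]],
    [[-0.96,-0.11,0],[0,0,0]],
    [[-0.96,-0.11,0],[0,0,0]],
    [[-0.96,-0.11,0],[0,0,0]],
    [[-0.96,-0.11,0],[0,0,0]],
    [[-0.96,-0.11,0],[0,0,0]],
    [[-0.96,-0.11,0],[0,0,0]],
    [[-0.96,-0.11,0],[0,0,0]],
    [[-0.96,-0.11,0],[0,0,0]],
    [[-0.96,-0.11,0],[0,0,0]],
  ],
)

```text
time_s: 5.58
position: [0.4623, -0.3855, 0.2394]
tool_rot: [[0.016, 1.0, -0.003], [1.0, -0.016, 0.002], [0.002, -0.003, -1.0]]
ft_force: [0.2, -0.3, -2.2]
grip_width: 0.0086
gripper_force: 39.6
```

```bash
python3 - <<'E'
from h import *
s=env.observe();print(s['position'],s['tool_rot'],s['ft_force'],abs(s['qvel']).max())
d=cam('wrist');np.savez('w3.npz',**d,pos=s['position'],rot=s['tool_rot']);save(d,'pics/w3.png')
W=cloud(d).reshape(-1,3);T=(W-s['position'])@s['tool_rot']
m=(abs(T[:,1])<.012)&(abs(T[:,0])<.07)&(T[:,2]>.0)&(T[:,2]<.085);q=T[m]
print(len(q),np.percentile(q,[1,5,25,50,75,95,99],axis=0).round(4))
f=q[(q[:,2]>.005)&(q[:,2]<.05)]
for a in np.arange(0,.075,.01):
    g=q[(q[:,2]>a)&(q[:,2]<a+.01)]
    if len(g)>5: print(a,len(g),np.percentile(g[:,0],[5,50,90,95,99]).round(4),np.percentile(g[:,1],[2,50,98]).round(4))
E
```

```text
[ 0.46229335 -0.3855193   0.23940475] [[ 0.01568188  0.99987237 -0.00305222]
 [ 0.9998756  -0.01567661  0.00174205]
 [ 0.00169398 -0.00307916 -0.99999382]] [ 0.18138483 -0.32452771 -2.16652322] 1.1230424344690362
221 [[ 0.0447 -0.0048  0.0007]
 [ 0.0454 -0.0044  0.0027]
 [ 0.0456 -0.0026  0.0107]
 [ 0.0457 -0.0004  0.0224]
 [ 0.0458  0.0015  0.0399]
 [ 0.0459  0.0032  0.0573]
 [ 0.0459  0.0037  0.0587]]
0.0 49 [0.0453 0.0456 0.0458 0.0458 0.0459] [-0.0047 -0.0009  0.0032]
0.01 49 [0.0454 0.0457 0.0458 0.0459 0.0459] [-0.0046 -0.0004  0.0034]
0.02 36 [0.0454 0.0457 0.0458 0.0459 0.0459] [-0.0046 -0.0004  0.0033]
0.03 32 [0.0454 0.0457 0.0458 0.0458 0.0458] [-0.0046 -0.0007  0.0035]
0.04 28 [0.0453 0.0458 0.0459 0.0459 0.0459] [-0.0045 -0.0004  0.0032]
0.05 26 [0.0454 0.0458 0.0459 0.0459 0.0459] [-0.0045 -0.0007  0.0034]
```

View pics/w3.png

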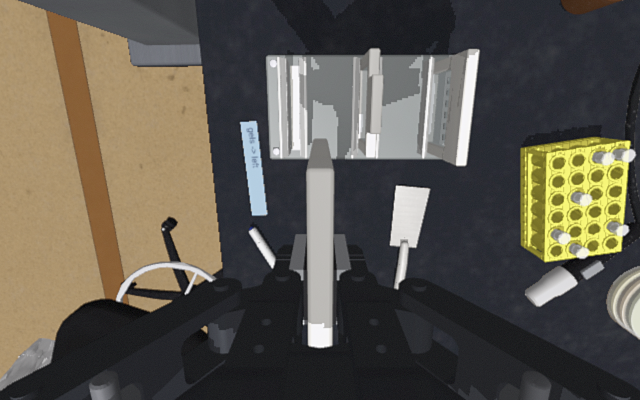

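The wrist view has the rack well exposed: the free slot is at (296,108), the tab cassette at (373,105) and the plain one at (465,105). The held cassette sits straight in the fingers. Next I'll fit the slots.

```bash
python3 - <<'E'
from h import *
d=dict(np.load('w3.npz'));W=cloud(d).reshape(-1,3)
T=(W-d['pos'])@d['rot'];W=W[~((abs(T[:,1])<.06)&(T[:,2]<.07)&(T[:,2]>-.2)&(abs(T[:,0])<.07))]
print(len(W))
def box(x0,x1,z0,z1): 
    m=(W[:,0]>x0)&(W[:,0]<x1)&(W[:,1]>-.41)&(W[:,1]<-.24)&(W[:,2]>z0)&(W[:,2]<z1);return W[m]
b=box(.38,.64,.006,.0105);print('board y',np.percentile(b[:,1],[.5,1,99,99.5]),'x',np.percentile(b[:,0],[.5,1,99,99.5]),'z',np.median(b[:,2]))
lo=b[b[:,0]<.425];
for y in np.arange(-.38,-.26,.02):
    g=W[(abs(W[:,1]-y)<.005)&(W[:,0]>.39)&(W[:,0]<.46)]
    w=g[(g[:,2]>.038)&(g[:,2]<.049)];f=g[(g[:,2]>.005)&(g[:,2]<.0115)]
    e=g[(g[:,2]>.004)&(g[:,2]<.012)]
    bins=np.arange(.39,.462,.004);print(round(y,2),'board x0',np.percentile(e[:,0],1).round(4),' '.join('%d'%(1000*np.median(g[(g[:,0]>=a)&(g[:,0]<a+.004),2])) if ((g[:,0]>=a)&(g[:,0]<a+.004)).sum()>1 else '-' for a in bins))
    t=W[(abs(W[:,1]-y)<.005)&(W[:,0]>.48)&(W[:,0]<.54)&(W[:,2]>.08)]
    p=W[(abs(W[:,1]-y)<.005)&(W[:,0]>.55)&(W[:,0]<.61)&(W[:,2]>.1)]
    for q in (t,p):
        if len(q)>4: print('   top',np.percentile(q[:,0],[3,50,97]).round(4),q[:,2].max().round(4))
for x0,x1 in ((.48,.54),(.55,.61)):
    for z0 in (.09,.103):
        t=box(x0,x1,z0,.125);print(x0,z0,np.percentile(t,[.5,2,98,99.5],axis=0).round(4).tolist())
E
```

```text
197913
board y [-0.3789553  -0.37831563 -0.27023105 -0.26974366] x [0.40538329 0.4061403  0.58156545 0.58725309] z 0.008430972618360092
-0.38 board x0 0.4054 0 0 0 0 0 0 1 0 0 0 0 1 0 0 4 - - -
   top [0.5228 0.5238 0.5253] 0.3312
-0.36 board x0 0.4045 0 0 0 6 8 8 8 45 43 32 9 9 35 41 9 8 - -
   top [0.5019 0.5061 0.5107] 0.0881
   top [0.5736 0.5765 0.5824] 0.11
-0.34 board x0 0.4044 0 0 0 6 8 8 8 44 43 28 9 8 36 41 44 8 8 8
   top [0.5021 0.5049 0.5106] 0.1107
   top [0.5739 0.5768 0.5826] 0.11
-0.32 board x0 0.4054 0 0 0 1 8 8 8 44 43 33 9 9 33 40 44 8 8 8
   top [0.5024 0.5052 0.5108] 0.11
   top [0.5742 0.577  0.5828] 0.1109
-0.3 board x0 0.4056 0 0 0 0 8 8 8 - 44 35 9 9 9 40 44 8 8 8
   top [0.5027 0.5053 0.511 ] 0.11
   top [0.5745 0.5774 0.5834] 0.1106
-0.28 board x0 0.4057 0 0 0 0 8 9 9 44 44 36 8 8 8 40 44 8 8 8
   top [0.5031 0.5074 0.5117] 0.0881
   top [0.5748 0.578  0.5834] 0.1108
0.48 0.09 [[0.5021, -0.343, 0.0908], [0.5022, -0.3422, 0.0916], [0.5111, -0.2987, 0.1097], [0.5113, -0.2979, 0.1099]]
0.48 0.103 [[0.5022, -0.343, 0.1037], [0.5024, -0.3422, 0.1045], [0.5111, -0.2987, 0.1097], [0.5114, -0.2979, 0.1099]]
0.55 0.09 [[0.5735, -0.3696, 0.0902], [0.5737, -0.368, 0.0909], [0.5829, -0.2825, 0.1095], [0.5835, -0.2812, 0.11]]
0.55 0.103 [[0.5735, -0.3697, 0.1032], [0.5738, -0.3684, 0.1037], [0.5831, -0.2826, 0.1098], [0.5836, -0.2812, 0.1101]]
```

```bash
python3 - <<'E'
from h import *
go([.4354,-.3247,.239],Rdown(-.83)); go([.4354,-.3247,.120],Rdown(-.83))
E
```

```text
shift [ 0.2004 -0.093   0.0032] turn [-0.0035 -0.0014 -0.0007] rows>= 1.6
shift [ 0.2    -0.0919  0.3999] turn [-0.0035 -0.0014 -0.0007] rows>= 3.3
```

Call:
step_arm(
  targets=[
    [[0.1,-0.05,0],[-0.003,-0.001,0]],
    [[0.2,-0.092,0],[-0.003,-0.001,0]],
    [[0.2,-0.092,0.1],[-0.003,-0.001,0]],
    [[0.2,-0.092,0.2],[-0.003,-0.001,0]],
    [[0.2,-0.092,0.3],[-0.003,-0.001,0]],
    [[0.2,-0.092,0.4],[-0.003,-0.001,0]],
    [[0.2,-0.092,0.4],[-0.003,-0.001,0]],
    [[0.2,-0.092,0.4],[-0.003,-0.001,0]],
    [[0.2,-0.092,0.4],[-0.003,-0.001,0]],
  ],
)

```text
time_s: 6.38
position: [0.4358, -0.3266, 0.1221]
tool_rot: [[0.016, 1.0, 0.002], [1.0, -0.016, -0.003], [-0.003, 0.002, -1.0]]
ft_force: [0.1, -0.9, -1.0]
grip_width: 0.0089
gripper_force: 39.6
```

```bash
python3 - <<'E'
from h import *
s=env.observe();print(s['position'],s['ft_force'],abs(s['qvel']).max())
go([.4354,-.3247,.072],Rdown(-.83))
E
```

```text
[ 0.43577571 -0.32662378  0.12209987] [ 0.12993096 -0.85131615 -1.02274476] 0.7369980059797169
shift [ 0.0069 -0.0017  0.167 ] turn [ 0.0025  0.0036 -0.002 ] rows>= 1.2
```

Call:
step_arm(
  targets=[
    [[0.006,-0.0015,0.03],[0.002,0.003,-0.002]],
    [[0.006,-0.0015,0.06],[0.002,0.003,-0.002]],
    [[0.006,-0.0015,0.09],[0.002,0.003,-0.002]],
    [[0.006,-0.0015,0.12],[0.002,0.003,-0.002]],
    [[0.006,-0.0015,0.15],[0.002,0.003,-0.002]],
    [[0.006,-0.0015,0.165],[0.002,0.003,-0.002]],
    [[0.006,-0.0015,0.165],[0.002,0.003,-0.002]],
    [[0.006,-0.0015,0.165],[0.002,0.003,-0.002]],
  ],
)

```text
time_s: 7.05
position: [0.4344, -0.325, 0.0703]
tool_rot: [[0.016, 1.0, -0.002], [1.0, -0.016, 0.002], [0.002, -0.002, -1.0]]
ft_force: [0.2, 0.2, -1.2]
grip_width: 0.0084
gripper_force: 39.6
```

Call:
step_arm(
  targets=[
    [[0,0,0.003],[0,0,0]],
    [[0,0,0.006],[0,0,0]],
    [[0,0,0.008],[0,0,0]],
    [[0,0,0.008],[0,0,0]],
    [[0,0,0.008],[0,0,0]],
  ],
)

```text
time_s: 7.47
position: [0.4345, -0.325, 0.0691]
tool_rot: [[0.016, 1.0, -0.001], [1.0, -0.016, 0.001], [0.001, -0.001, -1.0]]
ft_force: [-0.9, 2.6, 5.8]
grip_width: 0.0088
gripper_force: 40.9
```

Call:
step_arm(
  targets=[
    [[0,0,0.004],[0,0,0]],
    [[0,0,0.006],[0,0,0]],
    [[0,0,0.006],[0,0,0]],
    [[0,0,0.006],[0,0,0]],
  ],
)

```text
time_s: 7.8
position: [0.4346, -0.3251, 0.0691]
tool_rot: [[0.015, 1.0, -0.0], [1.0, -0.015, -0.0], [-0.0, -0.0, -1.0]]
ft_force: [-4.7, 6.6, 21.8]
grip_width: 0.0088
gripper_force: 43.4
```

Call:
step_arm(
  targets=[
    [[0,0,0],[0,0,0]],
    [[0,0,0],[0,0,0]],
    [[0,0,0],[0,0,0]],
    [[0,0,0],[0,0,0]],
    [[0,0,0],[0,0,0]],
  ],
  jaw=30,
)

```text
time_s: 8.22
position: [0.4343, -0.325, 0.0663]
tool_rot: [[0.016, 1.0, -0.002], [1.0, -0.016, 0.002], [0.002, -0.002, -1.0]]
ft_force: [0.9, 0.3, -0.3]
grip_width: 0.0299
gripper_force: 0.0
```

Call:
step_arm(
  targets=[
    [[0,0,-0.1],[0,0,0]],
    [[0,0,-0.2],[0,0,0]],
    [[0,0,-0.3],[0,0,0]],
    [[0,0,-0.4],[0,0,0]],
    [[0,0,-0.5],[0,0,0]],
    [[-0.15,0.12,-0.55],[0,0,0]],
    [[-0.25,0.12,-0.55],[0,0,0]],
    [[-0.25,0.12,-0.55],[0,0,0]],
    [[-0.25,0.12,-0.55],[0,0,0]],
    [[-0.25,0.12,-0.55],[0,0,0]],
  ],
)

```text
time_s: 9.05
position: [0.4691, -0.4004, 0.2305]
tool_rot: [[0.016, 1.0, -0.002], [1.0, -0.016, 0.003], [0.003, -0.002, -1.0]]
ft_force: [0.4, 0.4, -0.5]
grip_width: 0.0303
gripper_force: 0.0
```

```bash
python3 - <<'E'
from h import *
s=env.observe();print(s['position'],s['ft_force'],abs(s['qvel']).max())
d=cam('wrist');np.savez('w4.npz',**d,pos=s['position'],rot=s['tool_rot']);save(d,'pics/w4.png')
W=cloud(d).reshape(-1,3)
for x0,x1 in ((.41,.46),(.48,.54),(.55,.61)):
  for y0,y1 in ((-.41,-.25),(-.36,-.34),(-.335,-.315),(-.31,-.29)):
    t=W[(W[:,0]>x0)&(W[:,0]<x1)&(W[:,1]>y0)&(W[:,1]<y1)&(W[:,2]>.09)&(W[:,2]<.125)]
    if len(t)>5:print(x0,y0,len(t),np.percentile(t,[1,50,99],axis=0).round(4).tolist())
E
```

```text
[ 0.46910944 -0.40038494  0.23048698] [ 0.44815827  0.44504655 -0.46365821] 1.2734319815228923
0.41 -0.41 1741 [[0.4292, -0.3681, 0.0914], [0.4349, -0.3213, 0.1082], [0.4389, -0.2806, 0.1101]]
0.41 -0.36 361 [[0.4289, -0.3597, 0.0916], [0.4345, -0.3501, 0.1082], [0.438, -0.3405, 0.11]]
0.41 -0.335 385 [[0.4296, -0.3346, 0.0919], [0.4349, -0.3249, 0.1082], [0.4384, -0.3154, 0.11]]
0.41 -0.31 418 [[0.4299, -0.3099, 0.0922], [0.4351, -0.2996, 0.1081], [0.4388, -0.2902, 0.11]]
0.48 -0.41 904 [[0.5023, -0.3432, 0.0913], [0.506, -0.3197, 0.1081], [0.5115, -0.2982, 0.1099]]
0.48 -0.36 68 [[0.5021, -0.3432, 0.0904], [0.5056, -0.3417, 0.1078], [0.5112, -0.3401, 0.1091]]
0.48 -0.335 394 [[0.5023, -0.335, 0.0914], [0.5059, -0.3247, 0.1082], [0.5114, -0.3154, 0.1099]]
0.48 -0.31 254 [[0.5026, -0.3099, 0.0929], [0.5062, -0.3039, 0.108], [0.5117, -0.2979, 0.1099]]
0.55 -0.41 2437 [[0.5736, -0.369, 0.0905], [0.5757, -0.3223, 0.1075], [0.5832, -0.2817, 0.1099]]
0.55 -0.36 498 [[0.5735, -0.3597, 0.0909], [0.5752, -0.3498, 0.1075], [0.5825, -0.3406, 0.1096]]
0.55 -0.335 553 [[0.5739, -0.3347, 0.0906], [0.5756, -0.3245, 0.1073], [0.583, -0.3152, 0.1096]]
0.55 -0.31 587 [[0.5742, -0.3097, 0.0904], [0.576, -0.2999, 0.1074], [0.5835, -0.2903, 0.1098]]
```

View pics/w4.png

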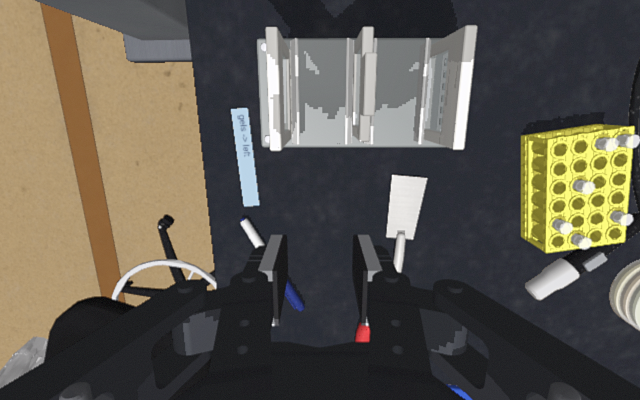

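The used cassette stands in the free slot at (275,88) with its top level with the others, so it's fully down. Next is the tab cassette at (367,80).

```bash
python3 - <<'E'
from h import *
go([.5069,-.3206,.23],Rdown(-.83)); go([.5069,-.3206,.14],Rdown(-.83))
E
```

```text
shift [0.2662 0.1218 0.0032] turn [-0.0029 -0.0036 -0.0014] rows>= 2.1
shift [0.2654 0.1225 0.3032] turn [-0.0029 -0.0036 -0.0014] rows>= 3.0
```

Call:
step_arm(
  targets=[
    [[0.13,0.06,0],[-0.003,-0.003,0]],
    [[0.26,0.122,0],[-0.003,-0.003,0]],
    [[0.265,0.122,0.1],[-0.003,-0.003,0]],
    [[0.265,0.122,0.2],[-0.003,-0.003,0]],
    [[0.265,0.122,0.3],[-0.003,-0.003,0]],
    [[0.265,0.122,0.3],[-0.003,-0.003,0]],
    [[0.265,0.122,0.3],[-0.003,-0.003,0]],
    [[0.265,0.122,0.3],[-0.003,-0.003,0]],
  ],
)

```text
time_s: 9.77
position: [0.5076, -0.3219, 0.1434]
tool_rot: [[0.016, 1.0, 0.003], [1.0, -0.016, -0.003], [-0.003, 0.003, -1.0]]
ft_force: [0.4, -0.3, 0.3]
grip_width: 0.0301
gripper_force: 0.0
```

```bash
python3 - <<'E'
from h import *
s=env.observe();print(s['position'],s['ft_force'],abs(s['qvel']).max())
go([.5069,-.3206,.066],Rdown(-.83))
E
```

```text
[ 0.507624   -0.32194746  0.14344621] [ 0.40657053 -0.27384622  0.2889683 ] 1.0500368190399962
shift [ 0.0051 -0.0032  0.2581] turn [ 0.0038  0.0034 -0.0014] rows>= 1.9
```

Call:
step_arm(
  targets=[
    [[0.004,-0.002,0.06],[0.002,0.002,-0.001]],
    [[0.004,-0.002,0.12],[0.002,0.002,-0.001]],
    [[0.004,-0.002,0.18],[0.002,0.002,-0.001]],
    [[0.004,-0.002,0.22],[0.002,0.002,-0.001]],
    [[0.004,-0.002,0.25],[0.002,0.002,-0.001]],
    [[0.004,-0.002,0.25],[0.002,0.002,-0.001]],
    [[0.004,-0.002,0.25],[0.002,0.002,-0.001]],
    [[0.004,-0.002,0.25],[0.002,0.002,-0.001]],
  ],
)

```text
time_s: 10.43
position: [0.5072, -0.3212, 0.0679]
tool_rot: [[0.015, 1.0, 0.001], [1.0, -0.015, -0.001], [-0.001, 0.001, -1.0]]
ft_force: [0.8, 0.2, -0.1]
grip_width: 0.0302
gripper_force: 0.0
```

Call:
step_arm(
  targets=[
    [[0,0,0],[0,0,0]],
    [[0,0,0],[0,0,0]],
    [[0,0,0],[0,0,0]],
    [[0,0,0],[0,0,0]],
    [[0,0,0],[0,0,0]],
    [[0,0,0],[0,0,0]],
  ],
  jaw=4,
  grip_force=45,
)

```text
time_s: 10.93
position: [0.5071, -0.321, 0.0674]
tool_rot: [[0.015, 1.0, 0.001], [1.0, -0.015, -0.001], [-0.001, 0.001, -1.0]]
ft_force: [0.1, 0.2, 6.0]
grip_width: 0.0086
gripper_force: 44.7
```

Call:
step_arm(
  targets=[
    [[0,0,-0.05],[0,0,0]],
    [[0,0,-0.12],[0,0,0]],
    [[0,0,-0.2],[0,0,0]],
    [[0,0,-0.3],[0,0,0]],
    [[0,0,-0.4],[0,0,0]],
    [[0,0,-0.5],[0,0,0]],
    [[0,0,-0.55],[0,0,0]],
    [[0,0,-0.55],[0,0,0]],
    [[0,0,-0.55],[0,0,0]],
  ],
)

```text
time_s: 11.68
position: [0.5066, -0.3206, 0.231]
tool_rot: [[0.015, 1.0, -0.001], [1.0, -0.015, 0.001], [0.001, -0.001, -1.0]]
ft_force: [-0.1, 0.4, -3.4]
grip_width: 0.0082
gripper_force: 44.8
```

```bash
python3 - <<'E'
from h import *
# lens / camera pose from top, scene and w1/w2 clouds
for n in ('s','t','w1','w2'):
    d=dict(np.load(n+'.npz'));W=cloud(d).reshape(-1,3)
    g=W[(W[:,0]>.64)&(W[:,0]<.80)&(W[:,1]>.16)&(W[:,1]<.26)&(W[:,2]>.15)&(W[:,2]<.225)]
    print(n,len(g))
    for x in np.arange(.67,.80,.01):
        t=g[(g[:,0]>=x)&(g[:,0]<x+.01)]
        if len(t)>3: print('  %.3f'%x,len(t),'y',np.percentile(t[:,1],[2,50,98]).round(4),'z',np.percentile(t[:,2],[2,98]).round(3))
s=env.observe()
go([.48,-.1,.22],Rdown(-.83))
E
```

```text
s 423
  0.690 21 y [0.1961 0.2104 0.2186] z [0.167 0.192]
  0.700 66 y [0.1866 0.2001 0.2248] z [0.164 0.199]
  0.710 56 y [0.1843 0.1956 0.2271] z [0.164 0.205]
  0.720 56 y [0.1825 0.191  0.2253] z [0.161 0.205]
  0.730 52 y [0.1844 0.1893 0.2276] z [0.161 0.206]
  0.740 41 y [0.1852 0.1913 0.2295] z [0.161 0.206]
  0.750 51 y [0.1876 0.1929 0.2317] z [0.161 0.205]
  0.760 45 y [0.1898 0.195  0.2273] z [0.161 0.215]
  0.770 23 y [0.2005 0.2087 0.222 ] z [0.174 0.216]
  0.780 12 y [0.2003 0.2046 0.2114] z [0.17  0.195]
t 662
  0.690 45 y [0.195  0.2076 0.2201] z [0.169 0.198]
  0.700 74 y [0.1876 0.2029 0.2245] z [0.175 0.203]
  0.710 97 y [0.1865 0.2046 0.2292] z [0.178 0.207]
  0.720 85 y [0.1853 0.2042 0.2292] z [0.165 0.208]
  0.730 88 y [0.1866 0.2074 0.2323] z [0.173 0.207]
  0.740 88 y [0.1879 0.2073 0.2322] z [0.17  0.208]
  0.750 76 y [0.1891 0.2076 0.234 ] z [0.169 0.207]
  0.760 67 y [0.1905 0.2117 0.235 ] z [0.175 0.22 ]
  0.770 38 y [0.2017 0.2088 0.2333] z [0.182 0.219]
  0.780 4 y [0.2029 0.2051 0.2105] z [0.176 0.195]
w1 0
w2 0
shift [ 0.7339 -0.0996  0.0373] turn [-0.0009 -0.001  -0.0006] rows>= 5.3
```

Call:
step_arm(
  targets=[
    [[0.73,0.06,-0.07],[0,0,-0.1]],
    [[0.73,0.06,-0.07],[0,0,-0.1]],
    [[0.73,0.06,-0.07],[0,0,-0.1]],
    [[0.73,0.06,-0.07],[0,0,-0.1]],
    [[0.73,0.06,-0.07],[0,0,-0.1]],
    [[0.73,0.06,-0.07],[0,0,-0.1]],
    [[0.73,0.06,-0.07],[0,0,-0.1]],
  ],
)

```text
time_s: 12.27
position: [0.5277, -0.099, 0.2512]
tool_rot: [[-0.068, 0.998, -0.003], [0.998, 0.068, 0.002], [0.002, -0.003, -1.0]]
ft_force: [-0.3, -0.6, -1.8]
grip_width: 0.0085
gripper_force: 44.8
```

```bash
python3 - <<'E'
from h import *
go([.58,.10,.25],Rdown(7))
E
```

```text
shift [0.65   0.2189 0.0051] turn [-0.0036 -0.0032 -0.0694] rows>= 4.9
```

Call:
step_arm(
  targets=[
    [[0.65,0.219,0.005],[-0.003,-0.003,-0.069]],
    [[0.65,0.219,0.005],[-0.003,-0.003,-0.069]],
    [[0.65,0.219,0.005],[-0.003,-0.003,-0.069]],
    [[0.65,0.219,0.005],[-0.003,-0.003,-0.069]],
    [[0.65,0.219,0.005],[-0.003,-0.003,-0.069]],
    [[0.65,0.219,0.005],[-0.003,-0.003,-0.069]],
    [[0.65,0.219,0.005],[-0.003,-0.003,-0.069]],
    [[0.65,0.219,0.005],[-0.003,-0.003,-0.069]],
    [[0.65,0.219,0.005],[-0.003,-0.003,-0.069]],
  ],
)

```text
time_s: 13.02
position: [0.5812, 0.0949, 0.2504]
tool_rot: [[-0.115, 0.993, 0.001], [0.993, 0.115, -0.002], [-0.002, 0.0, -1.0]]
ft_force: [0.4, -0.6, -2.1]
grip_width: 0.0084
gripper_force: 44.8
```

```bash
python3 - <<'E'
from h import *
s=env.observe();print(s['position'],s['tool_rot'],s['ft_force'],abs(s['qvel']).max())
d=cam('wrist');np.savez('w5.npz',**d,pos=s['position'],rot=s['tool_rot']);save(d,'pics/w5.png')
W=cloud(d).reshape(-1,3)
g=W[(W[:,0]>.64)&(W[:,0]<.82)&(W[:,1]>.15)&(W[:,1]<.27)&(W[:,2]>.14)&(W[:,2]<.225)]
for x in np.arange(.68,.80,.005):
    t=g[(g[:,0]>=x)&(g[:,0]<x+.005)]
    if len(t)>3: print('  %.3f'%x,len(t),'y',np.percentile(t[:,1],[1,50,99]).round(4),'z',np.percentile(t[:,2],[2,98]).round(4))
T=(W-s['position'])@s['tool_rot']
q=T[(abs(T[:,1])<.012)&(abs(T[:,0])<.07)&(T[:,2]>-.03)&(T[:,2]<.085)]
for a in np.arange(-.03,.075,.01):
    r=q[(q[:,2]>a)&(q[:,2]<a+.01)]
    if len(r)>5: print(round(a,3),len(r),np.percentile(r[:,0],[5,50,90,95]).round(4),np.percentile(r[:,1],[2,50,98]).round(4),r[:,2].max().round(4))
E
```

```text
[0.58124225 0.09494754 0.25037577] [[-1.15339778e-01  9.93325957e-01  5.28040803e-04]
 [ 9.93324504e-01  1.15340528e-01 -1.72971981e-03]
 [-1.77908009e-03  3.25010371e-04 -9.99998365e-01]] [ 0.37401957 -0.646115   -2.11769645] 0.6617049298396225
  0.695 1721 y [0.1929 0.2078 0.2219] z [0.1664 0.1976]
  0.700 955 y [0.1882 0.2019 0.2254] z [0.1699 0.1989]
  0.705 924 y [0.1868 0.203  0.2248] z [0.1789 0.2013]
  0.710 985 y [0.1868 0.2165 0.2292] z [0.1828 0.2027]
  0.715 1546 y [0.1862 0.2037 0.2283] z [0.1713 0.2044]
  0.720 1011 y [0.1853 0.2041 0.2284] z [0.1682 0.2047]
  0.725 855 y [0.1857 0.2079 0.2288] z [0.1993 0.2047]
  0.730 638 y [0.1863 0.2024 0.223 ] z [0.1973 0.2047]
  0.735 353 y [0.1869 0.1959 0.2108] z [0.1818 0.2046]
  0.740 120 y [0.1874 0.19   0.1989] z [0.1652 0.2039]
  0.745 25 y [0.1882 0.1884 0.1892] z [0.1629 0.2011]
  0.750 18 y [0.1888 0.1891 0.1893] z [0.1613 0.1921]
  0.755 6 y [0.1894 0.1896 0.1899] z [0.1755 0.1777]
  0.760 6 y [0.1901 0.1903 0.1906] z [0.1732 0.1752]
-0.03 619 [0.0086 0.01   0.0235 0.0346] [-0.0112 -0.0002  0.0115] -0.02
-0.02 1639 [0.0095 0.0324 0.0437 0.0449] [-0.0102 -0.0006  0.0099] -0.01
-0.01 186 [0.0093 0.0099 0.0453 0.0454] [-0.0113 -0.0002  0.0113] -0.0001
0.0 53 [0.0449 0.0453 0.0454 0.0454] [-0.0045 -0.0006  0.0033] 0.01
0.01 51 [0.0449 0.0453 0.0454 0.0454] [-0.0047 -0.0006  0.0032] 0.0199
0.02 35 [0.045  0.0453 0.0454 0.0455] [-0.0049 -0.0006  0.0033] 0.0296
0.03 33 [0.0448 0.0454 0.0454 0.0455] [-0.0046 -0.0006  0.0033] 0.0392
0.04 28 [0.045  0.0454 0.0454 0.0455] [-0.0043 -0.0004  0.0033] 0.0497
0.05 26 [0.0451 0.0454 0.0455 0.0455] [-0.0047 -0.0009  0.0026] 0.0587
```

View pics/w5.png

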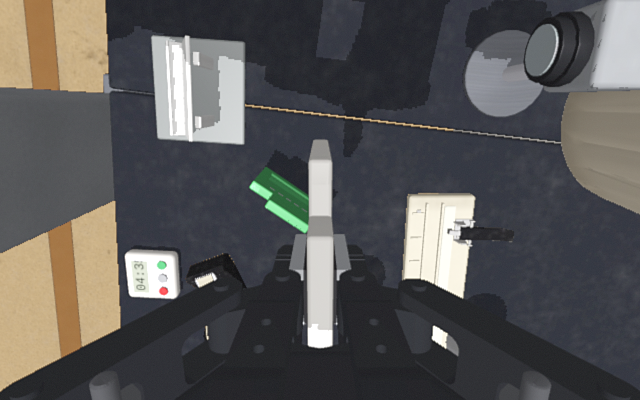

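The camera head is at (605,45) with its lens disc at (543,48), facing the cassette. I'll fit the lens.

```bash
python3 - <<'E'
from h import *
d=dict(np.load('w5.npz'));W=cloud(d).reshape(-1,3)
g=W[(W[:,0]>.67)&(W[:,0]<.78)&(W[:,1]>.15)&(W[:,1]<.27)&(W[:,2]>.14)&(W[:,2]<.225)]
e=g[(g[:,0]>.73)&(g[:,2]<.200)]; 
y=np.radians(7.4);A=np.array([[np.cos(y),np.sin(y)],[-np.sin(y),np.cos(y)]])
ab=g[:,:2]@A.T
h,b=np.histogram(ab[:,0],np.arange(.70,.78,.001));print([(round(x,3),int(c)) for x,c in zip(b,h) if c])
a0=None
for lo in np.arange(.712,.745,.002):
    m=(ab[:,0]>lo)&(ab[:,0]<lo+.002)
    if m.sum()>5: print(lo.round(3),m.sum(),'b',np.percentile(ab[m,1],[1,99]).round(4),'z',np.percentile(g[m,2],[1,99]).round(4))
# front disc plane
f=g[ab[:,0]<np.percentile(ab[:,0],1)+.003];c=f.mean(0);n=np.linalg.svd(f-c,full_matrices=False)[2][2];n*=np.sign(n[0]);print('front',len(f),c.round(4),n.round(3),'yaw',np.degrees(np.arctan2(n[1],n[0])))
for n_ in 'st':
    dd=dict(np.load(n_+'.npz'));V=cloud(dd).reshape(-1,3)
    V=V[(V[:,0]>.715)&(V[:,0]<.765)&(V[:,1]>.17)&(V[:,1]<.25)&(V[:,2]>.199)&(V[:,2]<.212)]
    print(n_,len(V),cv2.minAreaRect(V[:,:2].astype(np.float32)*1000))
p=e[e[:,1]<np.interp(e[:,0],[.73,.765],[.1865,.1912])];print('side fit',np.polyfit(p[:,0],p[:,1],1),len(p))
E
```

```text
[(np.float64(0.717), 68), (np.float64(0.718), 877), (np.float64(0.719), 781), (np.float64(0.72), 267), (np.float64(0.721), 133), (np.float64(0.722), 124), (np.float64(0.723), 120), (np.float64(0.724), 111), (np.float64(0.725), 129), (np.float64(0.726), 401), (np.float64(0.727), 237), (np.float64(0.728), 150), (np.float64(0.729), 128), (np.float64(0.73), 145), (np.float64(0.731), 135), (np.float64(0.732), 141), (np.float64(0.733), 123), (np.float64(0.734), 48), (np.float64(0.735), 74), (np.float64(0.736), 613), (np.float64(0.737), 665), (np.float64(0.738), 356), (np.float64(0.739), 270), (np.float64(0.74), 225), (np.float64(0.741), 189), (np.float64(0.742), 157), (np.float64(0.743), 174), (np.float64(0.744), 196), (np.float64(0.745), 144), (np.float64(0.746), 184), (np.float64(0.747), 171), (np.float64(0.748), 183), (np.float64(0.749), 175), (np.float64(0.75), 171), (np.float64(0.751), 176), (np.float64(0.752), 154), (np.float64(0.753), 153), (np.float64(0.754), 115), (np.float64(0.755), 109), (np.float64(0.756), 93), (np.float64(0.757), 74), (np.float64(0.758), 64), (np.float64(0.759
[... 780 characters left out ...]
2019]
0.73 280 b [0.0936 0.1322] z [0.183  0.2014]
0.732 264 b [0.0939 0.1317] z [0.1849 0.2016]
0.734 122 b [0.0939 0.1318] z [0.1833 0.2023]
0.736 1278 b [0.0919 0.1349] z [0.1644 0.2033]
0.738 626 b [0.0908 0.1357] z [0.164  0.2046]
0.74 414 b [0.0906 0.1338] z [0.1698 0.2048]
0.742 331 b [0.0906 0.1336] z [0.1861 0.2048]
0.744 340 b [0.0906 0.1332] z [0.1918 0.2048]
front 2000 [0.6985 0.2052 0.1839] [ 0.991  0.131 -0.023] yaw 7.523056040661385
s 112 ((742.4524536132812, 208.47390747070312), (53.22461700439453, 47.50209045410156), 9.843981742858887)
t 356 ((739.4934692382812, 210.37107849121094), (49.97930908203125, 45.87261962890625), 5.7294020652771)
side fit [0.12906687 0.09194221] 115
```

```bash
python3 - <<'E'
from h import *
go([.5792,.1891,.21],Rdown(7.4));go([.5792,.1891,.19],Rdown(7.4))
E
```

```text
shift [0.3126 0.0293 0.135 ] turn [ 0.001   0.0023 -0.0174] rows>= 2.5
shift [0.3127 0.0292 0.2017] turn [ 0.001   0.0023 -0.0174] rows>= 2.7
```

Call:
step_arm(
  targets=[
    [[0.08,0.007,0.02],[0,0,-0.005]],
    [[0.16,0.015,0.06],[0,0,-0.01]],
    [[0.24,0.022,0.1],[0,0.001,-0.017]],
    [[0.3,0.029,0.15],[0.001,0.002,-0.017]],
    [[0.313,0.029,0.19],[0.001,0.002,-0.017]],
    [[0.313,0.029,0.2],[0.001,0.002,-0.017]],
    [[0.313,0.029,0.2],[0.001,0.002,-0.017]],
    [[0.313,0.029,0.2],[0.001,0.002,-0.017]],
    [[0.313,0.029,0.2],[0.001,0.002,-0.017]],
    [[0.313,0.029,0.2],[0.001,0.002,-0.017]],
  ],
)

```text
time_s: 13.9
position: [0.5794, 0.1901, 0.192]
tool_rot: [[-0.13, 0.992, 0.003], [0.992, 0.13, 0.0], [-0.0, 0.003, -1.0]]
ft_force: [-0.6, -0.4, -1.3]
grip_width: 0.0083
gripper_force: 44.7
```

```bash
python3 - <<'E'
from h import *
s=env.observe();print(s['position'],s['tool_rot'],s['ft_force'],abs(s['qvel']).max())
go([.5792,.1891,.19],Rdown(7.4))
d=cam('wrist');W=cloud(d).reshape(-1,3)
y=np.radians(7.4);A=np.array([[np.cos(y),np.sin(y)],[-np.sin(y),np.cos(y)]]);V=np.c_[W[:,:2]@A.T,W[:,2]]
L=V[(V[:,0]>.70)&(V[:,0]<.722)&(abs(V[:,1]-.113)<.03)&(V[:,2]>.15)&(V[:,2]<.21)]
if len(L): print('lens',len(L),np.percentile(L,[1,10,50,99],axis=0).round(4).tolist())
C=V[(abs(V[:,0]-.598)<.012)&(V[:,1]>.14)&(V[:,1]<.18)&(V[:,2]>.12)&(V[:,2]<.20)]
print('cass',len(C),np.percentile(C,[1,50,99],axis=0).round(4).tolist())
for n in ('scene','top'):
    d=cam(n);W=cloud(d).reshape(-1,3);V=np.c_[W[:,:2]@A.T,W[:,2]]
    C=V[(abs(V[:,0]-.598)<.02)&(abs(V[:,1]-.113)<.07)&(V[:,2]>.12)&(V[:,2]<.205)]
    print(n,len(C),np.percentile(C,[2,50,98],axis=0).round(4).tolist() if len(C) else '')
    save(d,'pics/f_'+n+'.png')
    if n=='scene': cv2.imwrite('pics/fin.png',cv2.resize(d['img'][80:340,180:430],None,fx=2.2,fy=2.2)[:,:,::-1])
E
```

```text
[0.57944167 0.19011985 0.19195573] [[-1.29522717e-01  9.91573078e-01  2.58783194e-03]
 [ 9.91576440e-01  1.29522731e-01  1.62744769e-04]
 [-1.73809729e-04  2.58711232e-03 -9.99996638e-01]] [-0.55772325 -0.43812319 -1.3123018 ] 0.35978572287199406
shift [-0.0033 -0.0013  0.0065] turn [0.0033 0.0002 0.0009] rows>= 0.1
lens 3197 [[0.7178, 0.0975, 0.1648], [0.7183, 0.1025, 0.1714], [0.7192, 0.1151, 0.1848], [0.7218, 0.1306, 0.1984]]
cass 282 [[0.5942, 0.1581, 0.1346], [0.5985, 0.1592, 0.1763], [0.6026, 0.1594, 0.1996]]
scene 399 [[0.5878, 0.0687, 0.1341], [0.5977, 0.1065, 0.1663], [0.6027, 0.1578, 0.2034]]
top 69 [[0.593, 0.0696, 0.1355], [0.5946, 0.0812, 0.1621], [0.5998, 0.0999, 0.2034]]
```

View pics/fin.png

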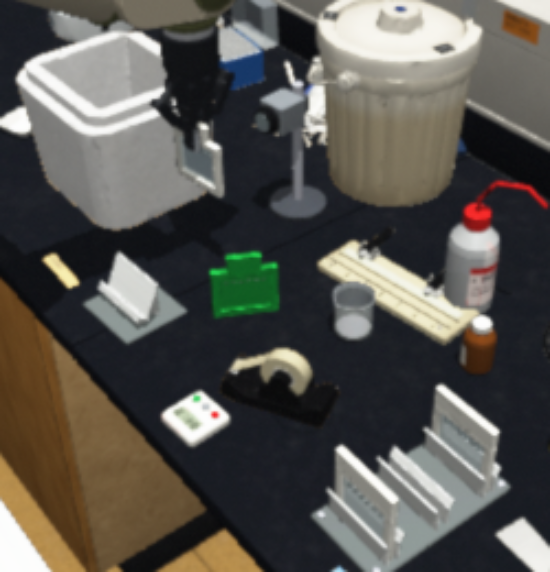

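The picture shows the tab cassette held in front of the lens at (200,160), with the used and plain cassettes standing in the rack and the bystanders untouched. One small trim to settle it.

Call:
step_arm(
  targets=[
    [[-0.002,-0.001,0.006],[0.002,0,0]],
    [[-0.002,-0.001,0.006],[0.002,0,0]],
    [[-0.002,-0.001,0.006],[0.002,0,0]],
    [[-0.002,-0.001,0.006],[0.002,0,0]],
    [[-0.002,-0.001,0.006],[0.002,0,0]],
    [[-0.002,-0.001,0.006],[0.002,0,0]],
    [[-0.002,-0.001,0.006],[0.002,0,0]],
    [[-0.002,-0.001,0.006],[0.002,0,0]],
  ],
)

```text
time_s: 14.72
position: [0.5787, 0.1903, 0.1892]
tool_rot: [[-0.131, 0.991, -0.001], [0.991, 0.131, -0.0], [-0.0, -0.001, -1.0]]
ft_force: [-0.4, 0.2, -1.2]
grip_width: 0.0087
gripper_force: 44.7
```

```bash
python3 - <<'E'
from h import *
s=env.observe();print(s['position'],s['tool_rot'][:,2],abs(s['qvel']).max());go([.5792,.1891,.19],Rdown(7.4))
E
```

```text
[0.57874183 0.19031222 0.18923121] [-5.93569036e-04 -1.47925061e-04 -9.99999813e-01] 0.10786188299834108
shift [-0.0042  0.001  -0.0026] turn [-0.0008  0.0001  0.0025] rows>= 0.0
```

Within about 1 mm and still, so I'll hand in.

```bash
python3 -c "
from h import *
print(close_job())"
```

```text
the job is handed in; nothing more can be done
None
```

The job is handed in: the used cassette stands fully down in the free slot, and the tab cassette is held still and upright, square to the lens and on its axis, about 12 cm away and within about 1 mm by the last measurements.

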